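Clip the lid onto the weighed pan

TASK

Pick up the rectangular white clip lid by its grip, set it on the small tomato pan that stands on the spring scale, and press it straight down, level and gently, until both clip arms have snapped under the pan's rolled rim and the lid is fully home; then let go. The scale gives way under the push, so go by feel and stop once it clicks: pressing the lid onto the pan with more than about 30 N (3 kg) breaks it. Do not shift the larger pan, the glass jar or the ceramic cup that stand near.

Things in the scene. Friction and masses are not known exactly. Their poses are not given: they have to be found in the camera images.
- lid: Loose white plastic lid, about 192 x 106 mm, 58 mm high, 0.2 kg give or take a third, lying plug down on the table. Origin at the centre of its lowest face, x along the long side, z up. From the bottom: hollow plug 149 x 81 mm with rounded foot, z 0 to 22; plate 172 x 106 mm, z 22 to 26; grip on top. A clip arm 36 mm wide hangs at each short end, hook inwards. A half turn makes no difference.
- lid_grip (a point): Centre of the top of the lid's grip, 58 mm above the lid's origin. The grip is an upright bar in the middle of the plate, 60 mm long (along the lid's x), 16 mm wide (along its y), rising 32 mm above the plate.
- pan: Small steel pan with cherry tomatoes, kept on the spring scale's platform so that it can only sink. Origin at the centre of its underside, x along the long side, z up. Rim outside 176 x 108 mm, rolled edge 6 mm thick; mouth 152 x 84 mm (1.5 mm play all round the lid's plug). Lid fully home: its origin is 48 mm above this origin, on the same axis, long sides parallel.
- pan_rim (a point): Centre of the pan's mouth at the height of the rim's top, 70 mm above the pan's origin. Pushed down, it stays put until a preload of a few N (1 to 8, differing from run to run with the load in the pan) is overcome, then sinks softly, about 1 mm per further N and damped (quick moves add 0.3 N per mm/s), to a hard stop 30 mm down; it rises again when let go.
- scale: White spring scale, 174 x 130 mm, 58 mm high, which does not move on the table; origin at the centre of its underside, axes parallel to the pan's. The pan's underside is 92 mm above this origin when nobody presses.
- clip_a (a joint): Swing (rad) of the stiff sprung clip arm at the lid's +x end: 0 at rest and when snapped home under the rim, about 0.15 to 0.3 when held open by the rim. Snapping both on takes about 15 to 24 N of push on the lid: resistance begins about 14 mm above home, is greatest about 8 to 10 mm above home, then falls away as the hooks jump under the rim.
- clip_b (a joint): The same for the clip arm at the lid's -x end.
- big_pan: Bystander: larger empty steel pan, 176 x 162 mm and 100 mm high, loose on the table; the lid does not fit it. Origin under its centre.
- jar: Bystander: glass jar, 50 mm across, 75 mm high. Origin under its centre.
- crock: Bystander: white ceramic cup, 72 mm across, 70 mm high. Origin under its centre.
Not all that is in view belongs to the job. What is shaped like the lid but black is not meant.

How it is judged (in metres and radians):
On the way, in this order (a step that is already met when the one before it is completed fails the run):
1. the lid sits squarely in the pan's mouth, within 5 mm of its axis, plug entered, clip arms not yet snapped (5 to 20 mm above home) (z of lid in the frame of pan between 0.053 and 0.068 m and x of lid in the frame of pan between -0.005 and 0.005 m and y of lid in the frame of pan between -0.005 and 0.005 m and angle between the x axis of lid and the x axis of pan, either way round below 0.08 rad), for 0.1 s.
2. the lid is home and both clip arms have snapped under the rim (z of lid in the frame of pan below 0.05 m and value of joint each of clip_a, clip_b below 0.08 rad), for 0.2 s.
At the end, for the whole second after the job is handed in: The lid is released, at rest and fully home on the small pan: its origin 45 to 50 mm above the pan's origin, within 4 mm of its axis each way, level with it within 0.025 rad and parallel within 0.06 rad, and both clip arms closed (under 0.08 rad) (all of step 2 and x of lid in the frame of pan between -0.004 and 0.004 m and y of lid in the frame of pan between -0.004 and 0.004 m and z of lid in the frame of pan above 0.045 m and angle between the z axis of lid and the z axis of pan, either way round below 0.025 rad and angle between the x axis of lid and the x axis of pan, either way round below 0.06 rad and linear speed of lid below 0.02 m/s and contact force between the fingers and lid below 0.2 N); the robot touches nothing.
It fails at once if the lid is pressed on the pan with more than 32 N (contact force between lid and pan above 32 N).
It fails at once if the lid is tilted more than 0.2 rad while it touches the pan (contact force between lid and pan above 0.5 N and angle between lid's own z axis and vertical above 0.2 rad).
It fails at once if the larger pan, the jar or the cup is shifted more than 30 mm (distance of any of big_pan, jar, crock from where it was at the start of the episode above 0.03 m).
It also fails if it takes over 66 s, if anything falls off the work surface, if the arm or the gripper's body presses on something with over 40 N, if the wrist force passes 120 N, or if a joint passes its speed limit or range.

ROBOT

A 6-joint arm with a two-finger parallel gripper is mounted at the origin on the work surface. World frame = base frame: x ahead of the robot, y to its left, z up, the work surface at z = 0. Lengths are in m, angles in degrees, forces in N, time in s.
With the tool pointing down it reaches from about 0.375 to 0.9 m from the base axis. Payload 3.1 kg.
Tool frame: the origin (TCP) lies where the fingers leave the gripper's body, on its centre line; the fingertips stand bot.tips_ahead ahead of it and the grasp point (between the pads) lies 51 mm ahead of it (bot.tips_ahead is the distance from the TCP to the fingertips, in m); z points along the fingers, x is the direction in which the jaws open and shut, and the axes are right-handed (so a half turn about z gives the same grasp; the last joint's range is limited). The gripper opens to 87 mm and grips with 3 to 60 N. Pads are 19 mm wide; open, the fingers measure 117 mm over their backs; the gripper's body (75 mm by 190 mm) begins 51 mm behind the grasp point.
Start: joints at [60.533, 30.224, 82.088, -0, 67.689, -10.227], TCP at [0.206, 0.59, 0.292] pointing down, gripper open.
Joint ranges: [-176.69, 176.69], [-43.24, 126.21], [12.49, 139.97], [-82, 262], [0, 151.66], [-163.58, 163.58]. Speed limits (degrees/s): [159.86, 159.86, 180, 180, 180, 180].

INTERFACE

Orientations are given as a 3x3 rotation matrix whose columns are the frame's x, y, z axes.
In Python, from rig import bot, vision, nets gives the robot as it stands.
- The arm moves only by the tool play_rows, never from a script. Its argument "series" is a list of rows, each an object of numbers: "tx", "ty", "tz": the shift along the world's x, y, z as a fraction of full scale; "turn": the turn about the world's z as a fraction of full scale. A call has 1 to 10 rows; each row shifts and turns the commanded pose from where the row before left it; what a row does not reach is not made up. Full scale, the value 1, is 0.8 m for a shift and 60 degrees for a turn. A row lasts 1/10 s, in which the tool goes at most 50 mm and 8.59 degrees, less where a joint would pass 70% of its speed; a pose out of reach is approached as far as the arm can. A call with a number of a shift or a turn outside -1 to 1 is refused whole. A call with a gripper value outside its range is refused whole. "gripper" is the opening, from 0 (shut) to 1 (fully open), set as the call begins (left out, the last holds). The fingers move at their own pace and stop on an object; the grip force is fixed at half the most. Time passes only in rows, so rows that do not move let the fingers close. It gives the time, the measured TCP pose, the force and the opening at its end, in the units of the state.
- bot.read_state(): the state, without advancing time (a new reading comes with each control period).
- vision.capture(name): name is "scene" or "top"; returns a dict with "pixels" (384x512x3 uint8, blue, green, red), "fx", "fy", "cx", "cy" (pixels), "extrinsics" (4x4, takes a point from camera to world coordinates). Camera axes: x right, y down, z forward; pixel columns grow to the right and rows downward; lengths in m; the calibration is good to about 2 mm. A picture is of the moment at which its call begins. There is no depth.
- bot.hand_in(): hands the job in, once; it reports no verdict.
Trained networks look in a picture, given as the dict that the camera call returned (one of the last four; its "shot" number tells which), for a name from the list of things; names that differ only in an ending like _2 or _b are one class to them, and where a whole thing is asked for, a point or a joint stands for the part that bears it (a point fixed in the world has none). Each returns a list of dicts, best first, with "confidence" (0 to 1); they miss things now and then, are a little off and sometimes report something else, mostly with a low value. They report only what shows in the picture. A call takes as long as a camera call. They do not tell look-alikes from the thing itself.
- nets.look_for(picture, query): "at" ([column, row] as shares, 0 to 1, of the picture: columns of its width, rows of its height, amid what is visible of it).
- nets.masks_of(picture, query): "region" (384x512 bool, what is visible of it) and "at" ([column, row] as shares, 0 to 1, of the picture: columns of its width, rows of its height, amid what is visible of it).
The state is a dict: "time_s": time; "joint_positions": joint angles; "qvel": joint speeds; "tau": joint torques, N m; "position": TCP position; "tcp_rot": TCP orientation; "force": force on the tool from outside, world axes, zero at the start; "moment": the same for the moment, N m; "opening": opening from 0.0 (shut) to 1.0 (fully open).
Only numpy, scipy, OpenCV 4.12 (cv2) and the standard library are available. Lean on these libraries where they do the work, as an engineer would, in place of code of your own. Each camera call takes 0.05 s, during which the arm holds its last target.

## Working session

There is one attempt and no reset: what is moved stays moved. The work goes in short steps, Python scripts to look and compute and a tool call to move; the robot and the scene stay as the last step left them, time stands still between calls to the robot, and variables do not carry over. Pictures are saved under pics/ and viewed, and the job is handed in when it is done.

Besides the shell and the picture viewer there is one more tool, called after "Request:" as name(argument=value, ...), one argument or row to a line, values as JSON. play_rows: Moves the arm, as the interface text tells. Shift numbers are shares of 0.8 m and turn numbers shares of 60 degrees, none past 1 either way. Its arguments: {"type":"object","properties":{"series":{"type":"array"},"gripper":{"type":"number"}},"required":["series"]}

```bash
mkdir -p pics; ls; python3 - <<'E'
from rig import bot, vision, nets
import cv2,numpy as np
print(bot.read_state(), bot.tips_ahead)
for n in ["scene","top"]:
    p=vision.capture(n); cv2.imwrite(f"pics/{n}0.png",p["pixels"]); np.savez(f"{n}0.npz",**{k:v for k,v in p.items()})
    print(n,p["fx"],p["fy"],p["cx"],p["cy"],np.round(p["extrinsics"],4).tolist())
    for q in ["lid","lid_grip","pan","pan_rim","scale","big_pan","jar","crock"]:
        print(q,[(np.round(np.array(d["at"])*[512,384],1).tolist(),round(d["confidence"],2)) for d in nets.look_for(p,q)][:4])
E
```

```text
pics
{'time_s': 0.0, 'joint_positions': array([ 6.05352124e+01,  3.02803964e+01,  8.21568088e+01,  3.83984335e-04,
        6.76893133e+01, -1.02270445e+01]), 'qvel': array([ 0.13297822, -0.05366347, -0.03256827, -0.03219717,  0.10376785,
        0.00823793]), 'tau': array([-7.54637040e-04, -4.40027547e+01, -1.76600897e+01,  6.33445778e-02,
        5.80561347e-02, -1.22015258e-04]), 'position': array([0.20560496, 0.58959104, 0.29125379]), 'tcp_rot': array([[ 3.29489897e-01,  9.44158470e-01, -1.09156781e-03],
       [ 9.44156603e-01, -3.29491465e-01, -1.91950453e-03],
       [-2.17197874e-03, -3.98153608e-04, -9.99997562e-01]]), 'force': array([ 0.26077998, -0.23404871,  0.56904309]), 'moment': array([-0.01540658,  0.0163721 ,  0.01808526]), 'opening': 1.0007402830156673} 0.0697
scene 411.3373124529489 411.3373124529489 253.60788336658587 186.77548983618377 [[-0.447, 0.756, -0.4782, 1.0295], [0.8945, 0.3727, -0.2468, 0.2537], [-0.0083, -0.538, -0.8429, 0.9684], [0.0, 0.0, 0.0, 1.0]]
lid [([230.8, 123.0], 0.76), ([332.4, 270.6], 0.72), ([349.6, 243.0], 0.61)]
lid_grip [([229.6, 121.9], 0.82)]
pan [([251.8, 185.9], 0.9)]
pan_rim [([249.7, 182.9], 0.57)]
scale [([253.1, 196.4], 0.56), ([164.3, 158.0], 0.46)]
big_pan [([166.0, 159.5], 0.57)]
jar [([260.4, 294.0], 0.65)]
crock [([162.4, 249.5], 0.75)]
top 425.92181777823686 425.92181777823686 255.62424789554223 185.0080756613097 [[0.0035, -0.9804, 0.1969, 0.371], [-1.0, -0.0037, -0.0009, 0.0069], [0.0016, -0.1969, -0.9804, 1.0118], [0.0, 0.0, 0.0, 1.0]]
lid [([341.8, 296.1], 0.97), ([147.5, 204.8], 0.86)]
lid_grip [([148.2, 202.7], 0.8), ([340.8, 300.3], 0.69)]
pan [([262.9, 186.3], 0.56)]
pan_rim [([258.7, 185.3], 0.95)]
scale [([259.9, 189.8], 0.58)]
big_pan [([378.4, 195.9], 0.62)]
jar [([203.9, 110.2], 0.82)]
crock [([317.9, 106.4], 0.7)]
```

View pics/scene0.png

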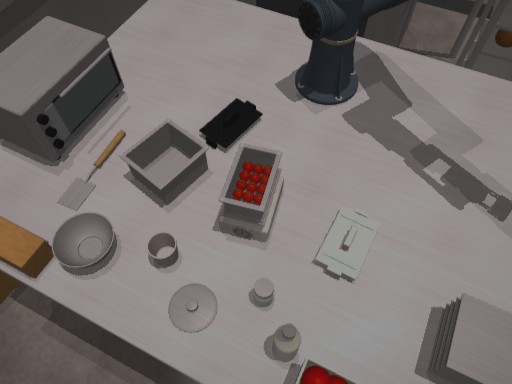

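View pics/top0.png

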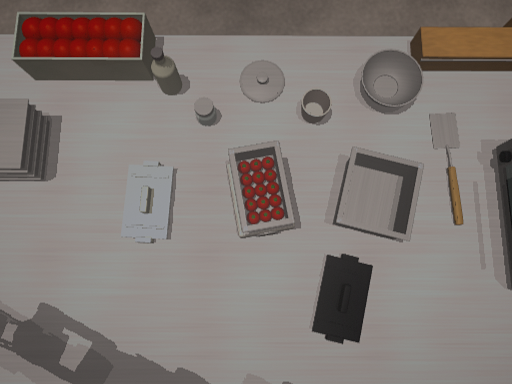

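```bash
python3 - <<'E'
import cv2,numpy as np
a=cv2.imread("pics/top0.png");b=cv2.imread("pics/scene0.png")
f=lambda im,x,y,w,h:cv2.resize(im[y:y+h,x:x+w],(w*4,h*4),interpolation=cv2.INTER_CUBIC)
A=f(a,100,150,100,100);B=f(b,300,195,100,100)
cv2.imwrite("pics/c1.png",np.hstack([A,B]))
A=f(a,215,130,100,120);B=f(b,205,130,100,120)
cv2.imwrite("pics/c2.png",np.hstack([A,B]))
E
```

```text
(no output)
```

View pics/c1.png

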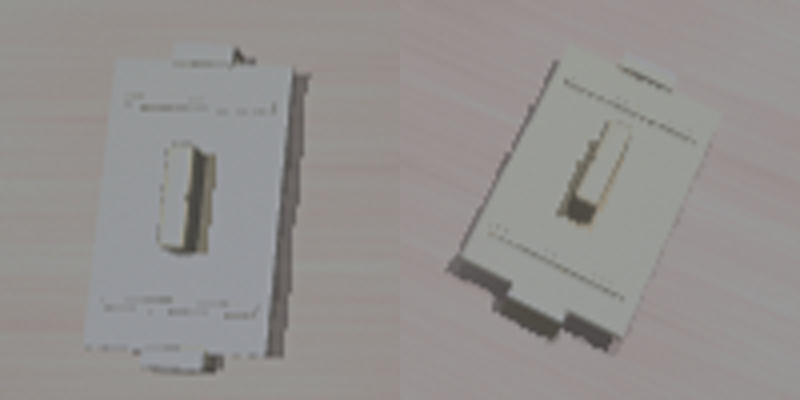

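View pics/c2.png

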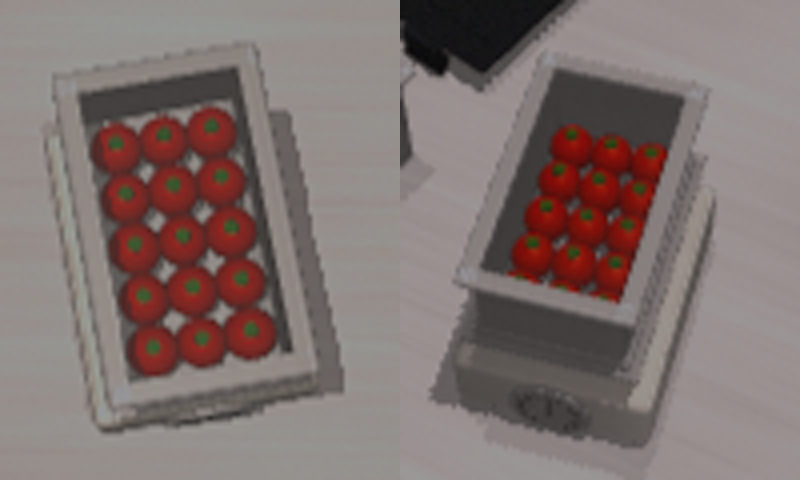

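```bash
cat > h.py <<'E'
import numpy as np,cv2
from scipy.optimize import least_squares
def cam(n,s="0"):
    d=np.load(f"{n}{s}.npz",allow_pickle=True); return {k:d[k] for k in ["fx","fy","cx","cy","extrinsics","pixels"]}
def proj(c,P):
    W=np.linalg.inv(c["extrinsics"]); q=P@W[:3,:3].T+W[:3,3]
    return np.c_[c["fx"]*q[:,0]/q[:,2]+c["cx"],c["fy"]*q[:,1]/q[:,2]+c["cy"]]
def rect(x,y,yaw,z,L,W):
    c,s=np.cos(yaw),np.sin(yaw); p=np.array([[L,W],[L,-W],[-L,-W],[-L,W]])/2
    return np.c_[x+c*p[:,0]-s*p[:,1],y+s*p[:,0]+c*p[:,1],np.full(4,z)]
def uncrop(pts,ox,oy): return (np.array(pts)+.5)/4-.5+[ox,oy]
def fit(obs,L,W,z,x0,freez=False):
    def r(v):
        P=rect(v[0],v[1],v[2],v[3] if freez else z,L,W)
        return np.concatenate([(proj(c,P)-o).ravel() for c,o in obs])
    s=least_squares(r,list(x0)+([z] if freez else [])); return s.x,s.fun.reshape(-1,2)
E
python3 - <<'E'
from h import *
t,s=cam("top"),cam("scene")
# order: +x far? corners TL,TR,BR,BL in top image => world +x is up, +y left
# rect order: (+L,+W)=TL,(+L,-W)=TR,(-L,-W)=BR,(-L,+W)=BL
lt=uncrop([(117,60),(297,67),(267,357),(85,348)],100,150)
ls=uncrop([(162,45),(322,115),(218,342),(60,258)],300,195)
pt=uncrop([(55,78),(255,45),(318,373),(102,405)],215,130)
ps=uncrop([(148,55),(308,90),(235,320),(60,278)],205,130)
# scene: image corner order to be matched by proj
for nm,o1,o2,L,W,z,x0 in [("lid",lt,ls,.172,.106,.026,(.33,.25,0)),("pan",pt,ps,.176,.108,.162,(.4,0,.15))]:
    v,_=fit([(t,o1)],L,W,z,x0); print(nm,"top",np.round(v,4),np.round(np.abs(_).max(),2))
    pr=proj(s,rect(*v,z,L,W)); 
    k=min(range(4),key=lambda k:np.abs(np.roll(o2,k,0)-pr).sum()); o2=np.roll(o2,k,0); print("k",k,np.round(pr-o2,1).tolist())
    v2,_=fit([(s,o2)],L,W,z,v);print(nm,"scene",np.round(v2,4),np.round(np.abs(_).max(),2))
    v3,_=fit([(t,o1),(s,o2)],L,W,z,v);print(nm,"both",np.round(v3,4),np.round(_,1).tolist())
    v3,_=fit([(t,o1),(s,o2)],L,W,z,v,True);print(nm,"freez",np.round(v3,4))
E
```

```text
lid top [ 0.5298  0.259  -0.0492] 0.44
k 2 [[0.5, -2.3], [-0.7, -1.7], [1.3, -1.6], [-0.4, -1.8]]
lid scene [ 0.5347  0.2603 -0.0444] 0.95
lid both [ 0.5319  0.2597 -0.0466] [[-0.1, -1.2], [-0.8, -0.8], [0.1, -0.8], [-0.2, -0.8], [0.6, -1.5], [-0.7, -0.7], [1.2, -0.9], [-0.4, -1.1]]
lid freez [ 0.531   0.2606 -0.0471  0.0193]
pan top [ 0.5416 -0.0031  0.1636] 1.21
k 2 [[-0.5, 1.0], [-2.1, -0.5], [-0.2, -2.5], [1.5, -1.3]]
pan scene [ 0.5429 -0.0016  0.1828] 1.73
pan both [ 0.542  -0.0025  0.1715] [[-1.4, -1.1], [-0.1, -1.2], [-0.2, 0.1], [0.5, 1.1], [-0.0, 1.2], [-1.7, -0.0], [-0.4, -2.2], [1.4, -1.3]]
pan freez [ 0.5417 -0.0029  0.1713  0.1579]
```

```bash
cat >> h.py <<'E'
def overlay(c,rects,ox,oy,w,h,k=6):
    im=cv2.resize(c["pixels"][oy:oy+h,ox:ox+w],(w*k,h*k),interpolation=cv2.INTER_CUBIC)
    for P,col in rects:
        p=proj(c,P); p=((p-[ox,oy]+.5)*k-.5)
        cv2.polylines(im,[np.round(p*16).astype(np.int32)],True,col,1,cv2.LINE_AA,4)
    return im
E
python3 - <<'E'
from h import *
t,s=cam("top"),cam("scene")
v=(.542,-.0025,.1715)
R=[(rect(*v,.162,.176,.108),(0,255,0)),(rect(*v,.162,.152,.084),(255,255,0))]
A=overlay(t,R,222,132,82,104,5);B=overlay(s,R,212,137,76,104,5)
cv2.imwrite("pics/o1.png",np.hstack([A,B])*1)
E
```

```text
(no output)
```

View pics/o1.png

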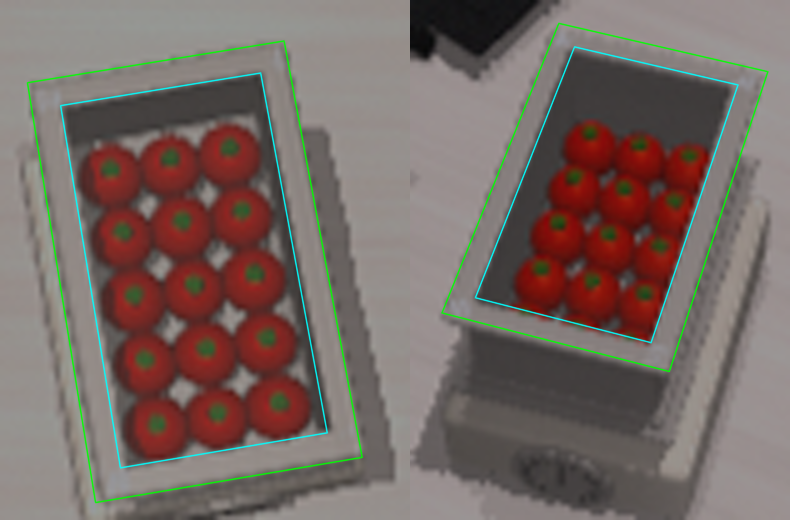

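The two lookalikes are the white lid at top (148,202) / scene (349,243) and the black lid at top (342,297) / scene (230,123). I choose the white one, and the crop confirms it: white plate, grip bar and clips. The pan fits at about (0.542, -0.0025), yaw 9.8°.

Request:
play_rows(
  series=[
    {"tx": 0.0408, "ty": -0.0412, "turn": 0.0275},
    {"tx": 0.0408, "ty": -0.0412, "turn": 0.0275},
    {"tx": 0.0408, "ty": -0.0412, "turn": 0.0275},
    {"tx": 0.0408, "ty": -0.0412, "turn": 0.0275},
    {"tx": 0.0408, "ty": -0.0412, "turn": 0.0275},
    {"tx": 0.0408, "ty": -0.0412, "turn": 0.0275},
    {"tx": 0.0408, "ty": -0.0412, "turn": 0.0275},
    {"tx": 0.0408, "ty": -0.0412, "turn": 0.0275},
    {"tx": 0.0408, "ty": -0.0412, "turn": 0.0275},
    {"tx": 0.0408, "ty": -0.0412, "turn": 0.0275},
  ],
  gripper=1,
)

```text
invalid input
```

```bash
python3 - <<'E'
from h import *
from scipy.optimize import minimize
from scipy.ndimage import map_coordinates
t,s=cam("top"),cam("scene")
def score(v,c,L,W,z,sgn,d=.0025):
    g=c["pixels"][:,:,1].astype(float)  # green: rim bright, tomatoes dark
    def ring(l,w):
        R=rect(*v,z,l,w); P=np.concatenate([np.linspace(R[i]*.95+R[(i+1)%4]*.05,R[i]*.05+R[(i+1)%4]*.95,60) for i in range(4)])
        q=proj(c,P); return map_coordinates(g,[q[:,1],q[:,0]],order=1)
    return sgn*(ring(L+2*d,W+2*d)-ring(L-2*d,W-2*d)).mean()
best=lambda cs,L,W,z,sgn,v: min((minimize(lambda u:-sum(score(np.array(v)+u*[.001,.001,.01],c,L,W,z,sgn) for c in cs),np.zeros(3),method="Nelder-Mead",options=dict(initial_simplex=np.vstack([np.zeros(3),np.eye(3)*a]))) for a in (2,-2,1)),key=lambda r:r.fun)
for nm,cs in [("top",[t]),("scene",[s]),("both",[t,s])]:
    v=np.array((.542,-.0025,.1715)); r=best(cs,.152,.084,.162,1,v); print("pan mouth",nm,np.round(v+r.x*[.001,.001,.01],4),r.fun)
    v=np.array((.532,.2597,-.0466)); r=best(cs,.172,.106,.025,-1,v); print("lid",nm,np.round(v+r.x*[.001,.001,.01],4),r.fun)
# also grip top
    r=best(cs,.060,.016,.058,-1,v); print("grip",nm,np.round(v+r.x*[.001,.001,.01],4),r.fun)
E
```

```text
pan mouth top [ 0.5425 -0.0045  0.1841] -69.93873491909218
lid top [ 0.5306  0.2611 -0.0496] -20.616920551389082
grip top [0.532  0.2604 0.0106] -25.06774372516626
pan mouth scene [ 0.5438 -0.0031  0.1849] -67.76336822279913
lid scene [ 0.533   0.2618 -0.0476] -20.900900021896973
grip scene [ 0.533   0.2626 -0.1142] -20.45877708807117
pan mouth both [ 0.543  -0.0038  0.1862] -133.13811867135695
lid both [ 0.5323  0.2614 -0.0508] -40.18294198258882
grip both [ 0.5321  0.2609 -0.0207] -41.72488379106528
```

Request:
play_rows(
  series=[
    {"tx": 0.0408, "ty": -0.041, "tz": 0, "turn": 0.0273},
    {"tx": 0.0408, "ty": -0.041, "tz": 0, "turn": 0.0273},
    {"tx": 0.0408, "ty": -0.041, "tz": 0, "turn": 0.0273},
    {"tx": 0.0408, "ty": -0.041, "tz": 0, "turn": 0.0273},
    {"tx": 0.0408, "ty": -0.041, "tz": 0, "turn": 0.0273},
    {"tx": 0.0408, "ty": -0.041, "tz": 0, "turn": 0.0273},
    {"tx": 0.0408, "ty": -0.041, "tz": 0, "turn": 0.0273},
    {"tx": 0.0408, "ty": -0.041, "tz": 0, "turn": 0.0273},
    {"tx": 0.0408, "ty": -0.041, "tz": 0, "turn": 0.0273},
    {"tx": 0.0408, "ty": -0.041, "tz": 0, "turn": 0.0273},
  ],
)

```text
time_s: 1.9
position: [0.5335, 0.2606, 0.2924]
tcp_rot: [[0.049, 0.999, 0.0], [0.999, -0.049, 0.0], [0.0, 0.0, -1.0]]
force: [0.2, 0.5, 0.3]
opening: 0.996
```

Request:
play_rows(
  series=[
    {"tx": -0.0015, "ty": 0, "tz": -0.045, "turn": 0},
    {"tx": 0, "ty": 0, "tz": -0.045, "turn": 0},
    {"tx": 0, "ty": 0, "tz": -0.045, "turn": 0},
    {"tx": 0, "ty": 0, "tz": -0.045, "turn": 0},
    {"tx": 0, "ty": 0, "tz": -0.02, "turn": 0},
    {"tx": 0, "ty": 0, "tz": -0.02, "turn": 0},
    {"tx": 0, "ty": 0, "tz": -0.01, "turn": 0},
    {"tx": 0, "ty": 0, "tz": -0.01, "turn": 0},
    {"tx": 0, "ty": 0, "tz": 0, "turn": 0},
  ],
)

```text
time_s: 2.8
position: [0.5309, 0.262, 0.0997]
tcp_rot: [[0.05, 0.999, -0.001], [0.999, -0.05, -0.0], [-0.0, -0.001, -1.0]]
force: [-0.3, -0.5, -0.6]
opening: 1.006
```

```bash
python3 - <<'E'
from rig import bot, vision
import cv2,numpy as np
st=bot.read_state();print(st["time_s"],st["position"],st["force"])
o=[]
for n,x,y in [("top",100,150),("scene",300,180)]:
    p=vision.capture(n); o.append(cv2.resize(p["pixels"][y:y+110,x:x+100],None,fx=4,fy=4,interpolation=2))
cv2.imwrite("pics/g1.png",np.hstack(o))
E
```

```text
2.8 [0.53091876 0.26202247 0.09971265] [-0.32315123 -0.49974587 -0.56699683]
```

View pics/g1.png

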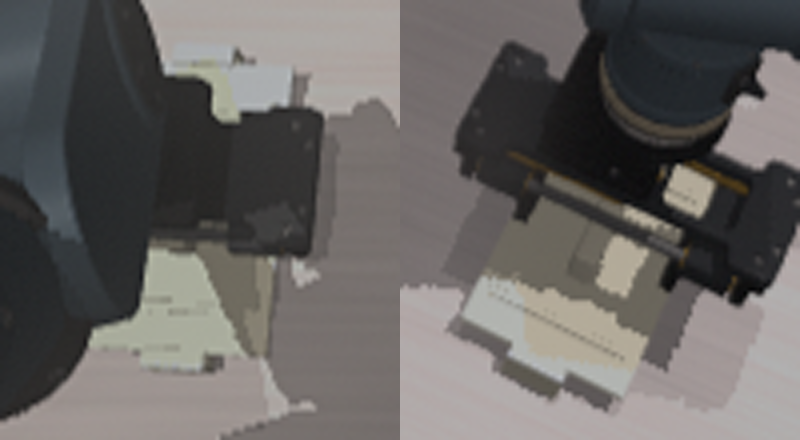

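The scene crop shows the grip between the open fingers, and the plate is clear.

Request:
play_rows(
  series=[
    {"tx": 0, "ty": 0, "tz": -0.0015, "turn": 0},
    {"tx": 0, "ty": 0, "tz": 0, "turn": 0},
  ],
)

```text
time_s: 3.1
position: [0.5315, 0.2622, 0.0997]
tcp_rot: [[0.05, 0.999, 0.001], [0.999, -0.05, 0.0], [0.0, 0.001, -1.0]]
force: [0.7, 0.8, 1.2]
opening: 0.998
```

Request:
play_rows(
  series=[
    {"tx": 0, "ty": 0, "tz": 0, "turn": 0},
    {"tx": 0, "ty": 0, "tz": 0, "turn": 0},
    {"tx": 0, "ty": 0, "tz": 0, "turn": 0},
    {"tx": 0, "ty": 0, "tz": 0, "turn": 0},
    {"tx": 0, "ty": 0, "tz": 0, "turn": 0},
    {"tx": 0, "ty": 0, "tz": 0, "turn": 0},
    {"tx": 0, "ty": 0, "tz": 0, "turn": 0},
    {"tx": 0, "ty": 0, "tz": 0, "turn": 0},
  ],
  gripper=0,
)

```text
time_s: 3.9
position: [0.5311, 0.2621, 0.099]
tcp_rot: [[0.05, 0.999, -0.0], [0.999, -0.05, -0.0], [-0.0, -0.0, -1.0]]
force: [-0.1, 0.7, -0.1]
opening: 0.358
```

Request:
play_rows(
  series=[
    {"tx": 0, "ty": 0, "tz": 0, "turn": 0},
    {"tx": 0, "ty": 0, "tz": 0, "turn": 0},
    {"tx": 0, "ty": 0, "tz": 0, "turn": 0},
    {"tx": 0, "ty": 0, "tz": 0, "turn": 0},
    {"tx": 0, "ty": 0, "tz": 0, "turn": 0},
    {"tx": 0, "ty": 0, "tz": 0, "turn": 0},
    {"tx": 0, "ty": 0, "tz": 0, "turn": 0},
    {"tx": 0, "ty": 0, "tz": 0, "turn": 0},
  ],
)

```text
time_s: 4.7
position: [0.5311, 0.262, 0.0991]
tcp_rot: [[0.05, 0.999, -0.0], [0.999, -0.05, -0.0], [-0.0, -0.0, -1.0]]
force: [-0.5, -0.7, 1.1]
opening: 0.181
```

Gripped at an opening of 15.7 mm, which matches the bar's width. Lifting.

Request:
play_rows(
  series=[
    {"tx": 0, "ty": 0, "tz": 0.01, "turn": 0},
    {"tx": 0, "ty": 0, "tz": 0.03, "turn": 0},
    {"tx": 0, "ty": 0, "tz": 0.05, "turn": 0},
    {"tx": 0, "ty": 0, "tz": 0.05, "turn": 0},
    {"tx": 0, "ty": 0, "tz": 0.05, "turn": 0},
    {"tx": 0, "ty": 0, "tz": 0.04, "turn": 0},
    {"tx": 0, "ty": 0, "tz": 0.03, "turn": 0},
    {"tx": 0, "ty": 0, "tz": 0, "turn": 0},
    {"tx": 0, "ty": 0, "tz": 0, "turn": 0},
    {"tx": 0, "ty": 0, "tz": 0, "turn": 0},
  ],
)

```text
time_s: 5.7
position: [0.5299, 0.2617, 0.305]
tcp_rot: [[0.05, 0.999, -0.004], [0.999, -0.05, -0.001], [-0.001, -0.004, -1.0]]
force: [-0.3, -0.9, -1.7]
opening: 0.183
```

Request:
play_rows(
  series=[
    {"tx": 0.0019, "ty": -0.0415, "tz": 0, "turn": 0.028},
    {"tx": 0.0019, "ty": -0.0415, "tz": 0, "turn": 0.028},
    {"tx": 0.0019, "ty": -0.0415, "tz": 0, "turn": 0.028},
    {"tx": 0.0019, "ty": -0.0415, "tz": 0, "turn": 0.028},
    {"tx": 0.0019, "ty": -0.0415, "tz": 0, "turn": 0.028},
    {"tx": 0.0019, "ty": -0.0415, "tz": 0, "turn": 0.028},
    {"tx": 0.0019, "ty": -0.0415, "tz": 0, "turn": 0.028},
    {"tx": 0.0019, "ty": -0.0415, "tz": 0, "turn": 0.028},
    {"tx": 0, "ty": 0, "tz": 0, "turn": 0},
    {"tx": 0, "ty": 0, "tz": 0, "turn": 0},
  ],
)

```text
time_s: 6.7
position: [0.5425, -0.004, 0.3053]
tcp_rot: [[-0.181, 0.983, -0.004], [0.983, 0.181, 0.001], [0.002, -0.003, -1.0]]
force: [0.2, 0.1, -2.0]
opening: 0.182
```

```bash
python3 - <<'E'
from rig import bot, vision
import cv2,numpy as np
st=bot.read_state();print(st["time_s"],st["position"],st["force"],st["tcp_rot"])
o=[]
for n,x,y in [("top",205,120),("scene",200,100)]:
    p=vision.capture(n); np.savez(f"{n}1.npz",**p); o.append(cv2.resize(p["pixels"][y:y+140,x:x+100],None,fx=4,fy=4,interpolation=2))
cv2.imwrite("pics/g2.png",np.hstack(o))
E
```

```text
6.7 [ 0.54254158 -0.00398149  0.30529004] [ 0.15192721  0.13308472 -2.01575031] [[-0.18117866  0.98344313 -0.0037292 ]
 [ 0.98344794  0.18118507  0.00145745]
 [ 0.00210899 -0.00340342 -0.99999198]]
```

View pics/g2.png

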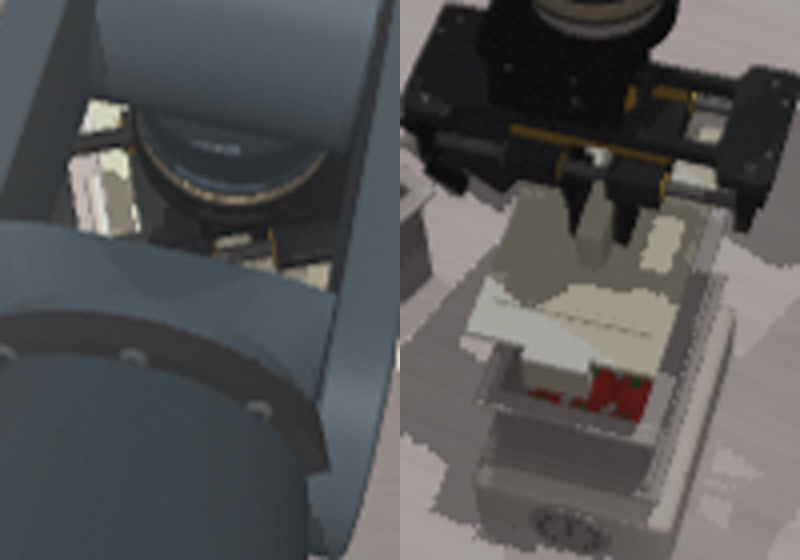

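```bash
python3 - <<'E'
from h import *
s=cam("scene","1")
yaw=np.arctan2(.1812,.9834); print("lid yaw",yaw)
o=[]
for dx in (.001,):
    v=(.5425+dx,-.004,yaw); z=.3053-.0991
    R=[(rect(*v,z+.026,.172,.106),(0,255,0)),(rect(*v,z+.022,.172,.106),(0,128,255)),(rect(*v,z+.058,.06,.016),(255,0,255)),(rect(.543,-.0037,.185,.162,.176,.108),(255,255,0)),(rect(.543,-.0037,.185,.162,.152,.084),(255,255,0)),(rect(*v,z+.026,.192,.036),(0,0,255))]
    o.append(overlay(s,R,205,130,90,95,6))
cv2.imwrite("pics/o2.png",np.hstack(o))
E
```

```text
lid yaw 0.18221489721724804
```

View pics/o2.png

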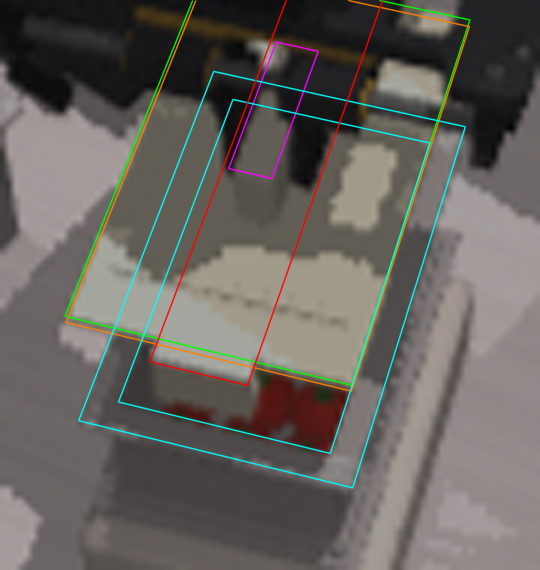

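Request:
play_rows(
  series=[
    {"tx": 0, "ty": 0, "tz": -0.015, "turn": 0},
    {"tx": 0, "ty": 0, "tz": -0.02, "turn": 0},
    {"tx": 0, "ty": 0, "tz": -0.01, "turn": 0.001},
    {"tx": 0, "ty": 0, "tz": -0.004, "turn": 0.001},
    {"tx": 0, "ty": 0, "tz": 0, "turn": 0},
    {"tx": 0, "ty": 0, "tz": 0, "turn": 0},
  ],
)

```text
time_s: 7.4
position: [0.5436, -0.0034, 0.2681]
tcp_rot: [[-0.186, 0.983, 0.001], [0.983, 0.186, -0.0], [-0.0, 0.001, -1.0]]
force: [0.4, -0.4, -2.4]
opening: 0.182
```

```bash
cat > look.py <<'E'
from rig import bot, vision
from h import *
import sys
from scipy.optimize import minimize
from scipy.ndimage import map_coordinates
tag=sys.argv[1]
st=bot.read_state();p=st["position"];R=st["tcp_rot"];print(st["time_s"],p,st["force"],st["moment"],"tilt",R[:,2])
np.savez(f"scene{tag}.npz",**vision.capture("scene")); s=cam("scene",tag)
yaw=np.arctan2(R[1,1],R[0,1]); z=p[2]-.0991
q=p+R@np.array([0,0,.06])
v0=np.array([q[0]+.001,q[1],yaw]);print("pred",v0,z)
g=s["pixels"][:,:,1].astype(float)
def seg(v,L,W,i,a,b,zz):
    Rr=rect(*v,zz,L,W); return np.linspace(Rr[i]*(1-a)+Rr[(i+1)%4]*a,Rr[i]*(1-b)+Rr[(i+1)%4]*b,40)
# edges: 0 right? list contrast at offsets for each edge
def prof(v,L,W,i,a,b,zz):
    out=[]
    for d in np.arange(-.006,.0061,.0005):
        l,w=(L,W+2*d) if i in(0+1-1+1,3)and False else ((L+2*d,W) if i in(0,2) else (L,W+2*d))
        q=proj(s,seg(v,l,w,i,a,b,zz)); out.append(map_coordinates(g,[q[:,1],q[:,0]],order=1).mean())
    return np.array(out)
D=np.arange(-.006,.0061,.0005)
for nm,i,a,b in [("near/far 0",0,.05,.3),("0b",0,.7,.95),("side1",1,.05,.3),("side1b",1,.7,.95),("end2",2,.05,.3),("end2b",2,.7,.95),("side3",3,.05,.3),("side3b",3,.6,.95)]:
    P=proj(s,seg(v0,.172,.106,i,a,b,z+.026)).mean(0)
    pr=prof(v0,.172,.106,i,a,b,z+.026); dd=np.gradient(pr)
    k=np.abs(dd).argmax(); print(nm,"px",np.round(P),"edge off mm",round(D[k]*1000,1),"grad",round(dd[k],1))
RR=[(rect(*v0,z+.026,.172,.106),(0,255,0)),(rect(*v0,z+.058,.06,.016),(255,0,255)),(rect(.543,-.0037,.185,.162,.176,.108),(255,255,0)),(rect(.543,-.0037,.185,.162,.152,.084),(255,255,0))]
A=overlay(s,RR,205,130,90,95,6);B=overlay(s,[],205,130,90,95,6)
cv2.imwrite(f"pics/o{tag}.png",cv2.resize(np.hstack([B,A]),(800,422)) if 0 else np.hstack([B[:,:270*2],A])[:, :][:, 140:940])
E
python3 look.py 3
```

```text
7.4 [ 0.54360519 -0.00336819  0.26813358] [ 0.41709084 -0.38844986 -2.41634073] [ 0.04788879 -0.00662615  0.00621691] tilt [ 7.97597622e-04 -1.79444956e-04 -9.99999666e-01]
pred [ 0.54465304 -0.00337896  0.18711485] 0.16903358454668357
near/far 0 px [255. 201.] edge off mm 1.0 grad -10.7
0b px [225. 194.] edge off mm 0.0 grad -9.4
side1 px [221. 181.] edge off mm 0.5 grad -3.8
side1b px [236. 143.] edge off mm -3.0 grad -0.3
end2 px [247. 136.] edge off mm -5.5 grad -0.7
end2b px [274. 142.] edge off mm 6.0 grad -3.7
side3 px [279. 153.] edge off mm -5.5 grad -3.9
side3b px [268. 189.] edge off mm -0.5 grad -7.0
```

View pics/o3.png

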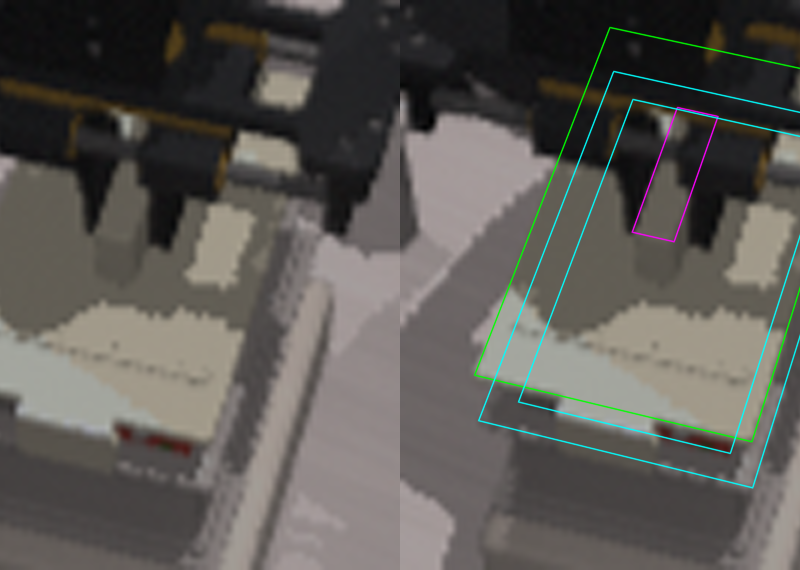

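Request:
play_rows(
  series=[
    {"tx": -0.0016, "ty": 0.0008, "tz": 0, "turn": 0},
    {"tx": 0, "ty": 0, "tz": -0.0025, "turn": -0.001},
    {"tx": 0, "ty": 0, "tz": -0.0025, "turn": 0},
    {"tx": 0, "ty": 0, "tz": -0.0025, "turn": 0},
    {"tx": 0, "ty": 0, "tz": 0, "turn": 0},
    {"tx": 0, "ty": 0, "tz": 0, "turn": 0},
  ],
)

```text
time_s: 8.05
position: [0.542, -0.0029, 0.2617]
tcp_rot: [[-0.185, 0.983, -0.0], [0.983, 0.185, 0.0], [0.0, -0.0, -1.0]]
force: [0.1, -0.6, -2.7]
opening: 0.179
```

```bash
python3 look.py 4
```

```text
8.05 [ 0.54199606 -0.00290105  0.26172274] [ 0.07020212 -0.58716337 -2.73002261] [ 0.03688754  0.01537608 -0.02647564] tilt [-1.64417320e-04  5.17735591e-05 -9.99999985e-01]
pred [ 0.5429862  -0.00289794  0.18566125] 0.1626227425658651
near/far 0 px [255. 202.] edge off mm 1.0 grad -10.1
0b px [226. 195.] edge off mm 0.5 grad -9.3
side1 px [222. 182.] edge off mm 3.5 grad -3.9
side1b px [236. 145.] edge off mm 4.5 grad -0.2
end2 px [247. 137.] edge off mm -6.0 grad -0.4
end2b px [275. 143.] edge off mm 6.0 grad -3.7
side3 px [279. 154.] edge off mm -1.0 grad -4.1
side3b px [268. 190.] edge off mm -0.5 grad -6.0
```

View pics/o4.png

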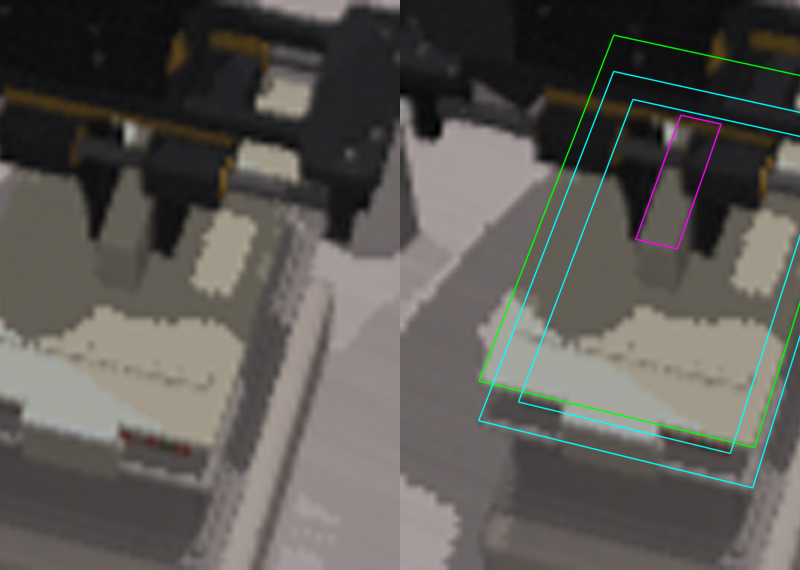

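Request:
play_rows(
  series=[
    {"tx": 0, "ty": 0, "tz": -0.00125, "turn": 0},
    {"tx": 0, "ty": 0, "tz": -0.00125, "turn": 0},
    {"tx": 0, "ty": 0, "tz": -0.00125, "turn": 0},
    {"tx": 0, "ty": 0, "tz": 0, "turn": 0},
  ],
)

```text
time_s: 8.5
position: [0.5419, -0.0028, 0.2587]
tcp_rot: [[-0.185, 0.983, -0.0], [0.983, 0.185, 0.0], [0.0, -0.0, -1.0]]
force: [0.9, 1.4, -1.7]
opening: 0.183
```

Request:
play_rows(
  series=[
    {"tx": 0, "ty": 0, "tz": -0.00125, "turn": 0},
    {"tx": 0, "ty": 0, "tz": -0.00125, "turn": 0},
    {"tx": 0, "ty": 0, "tz": 0, "turn": 0},
  ],
)

```text
time_s: 8.8
position: [0.5419, -0.0029, 0.2567]
tcp_rot: [[-0.185, 0.983, -0.0], [0.983, 0.185, 0.0], [0.0, -0.0, -1.0]]
force: [0.5, -0.5, -1.4]
opening: 0.18
```

Request:
play_rows(
  series=[
    {"tx": 0, "ty": 0, "tz": -0.00125, "turn": 0},
    {"tx": 0, "ty": 0, "tz": -0.00125, "turn": 0},
    {"tx": 0, "ty": 0, "tz": -0.00125, "turn": 0},
    {"tx": 0, "ty": 0, "tz": 0, "turn": 0},
  ],
)

```text
time_s: 9.2
position: [0.5423, -0.0029, 0.2539]
tcp_rot: [[-0.185, 0.983, 0.001], [0.983, 0.185, 0.0], [-0.0, 0.001, -1.0]]
force: [1.2, 0.3, -1.5]
opening: 0.18
```

Request:
play_rows(
  series=[
    {"tx": 0, "ty": 0, "tz": -0.00125, "turn": 0},
    {"tx": 0, "ty": 0, "tz": -0.00125, "turn": 0},
    {"tx": 0, "ty": 0, "tz": 0, "turn": 0},
  ],
)

```text
time_s: 9.5
position: [0.5423, -0.0029, 0.2521]
tcp_rot: [[-0.185, 0.983, 0.001], [0.983, 0.185, -0.0], [-0.0, 0.001, -1.0]]
force: [1.0, 0.2, 1.1]
opening: 0.181
```

Request:
play_rows(
  series=[
    {"tx": 0, "ty": 0, "tz": -0.00125, "turn": 0},
    {"tx": 0, "ty": 0, "tz": -0.00125, "turn": 0},
    {"tx": 0, "ty": 0, "tz": -0.00125, "turn": 0},
    {"tx": 0, "ty": 0, "tz": 0, "turn": 0},
  ],
)

```text
time_s: 9.9
position: [0.5422, -0.003, 0.249]
tcp_rot: [[-0.185, 0.983, 0.001], [0.983, 0.185, -0.0], [-0.0, 0.001, -1.0]]
force: [1.8, -0.0, 3.0]
opening: 0.18
```

Request:
play_rows(
  series=[
    {"tx": 0, "ty": 0, "tz": -0.00125, "turn": 0},
    {"tx": 0, "ty": 0, "tz": -0.00125, "turn": 0},
    {"tx": 0, "ty": 0, "tz": -0.00125, "turn": 0},
    {"tx": 0, "ty": 0, "tz": 0, "turn": 0},
  ],
)

```text
time_s: 10.3
position: [0.5422, -0.0029, 0.246]
tcp_rot: [[-0.185, 0.983, 0.001], [0.983, 0.185, -0.0], [-0.0, 0.001, -1.0]]
force: [0.4, -0.6, 3.9]
opening: 0.184
```

```bash
python3 look.py 5
```

```text
10.3 [ 0.54224804 -0.00294423  0.24602271] [ 0.37399474 -0.56092746  3.89770577] [-0.01013116 -0.12676203 -0.02938012] tilt [ 8.00680986e-04 -2.36157778e-04 -9.99999652e-01]
pred [ 0.54329608 -0.0029584   0.18574034] 0.14692270509045327
near/far 0 px [255. 206.] edge off mm 0.0 grad -8.5
0b px [226. 199.] edge off mm 0.0 grad -9.1
side1 px [222. 186.] edge off mm 6.0 grad -2.7
side1b px [237. 149.] edge off mm -1.0 grad -0.2
end2 px [247. 141.] edge off mm 5.0 grad -0.2
end2b px [275. 147.] edge off mm 5.0 grad -4.1
side3 px [279. 158.] edge off mm -5.0 grad -4.6
side3b px [268. 194.] edge off mm -0.5 grad -5.8
```

View pics/o5.png

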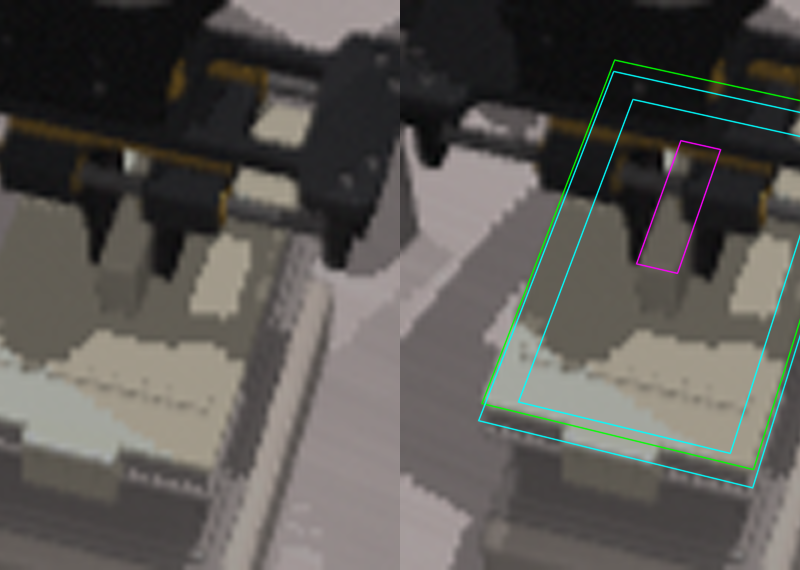

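Request:
play_rows(
  series=[
    {"tx": 0, "ty": 0, "tz": -0.001, "turn": 0},
    {"tx": 0, "ty": 0, "tz": -0.001, "turn": 0},
    {"tx": 0, "ty": 0, "tz": -0.001, "turn": 0},
    {"tx": 0, "ty": 0, "tz": -0.001, "turn": 0},
    {"tx": 0, "ty": 0, "tz": -0.001, "turn": 0},
  ],
)

```text
time_s: 10.85
position: [0.5424, -0.0029, 0.2425]
tcp_rot: [[-0.185, 0.983, 0.001], [0.983, 0.185, -0.0], [-0.001, 0.001, -1.0]]
force: [-1.4, -0.2, 8.3]
opening: 0.181
```

Request:
play_rows(
  series=[
    {"tx": 0, "ty": 0, "tz": -0.001, "turn": 0},
    {"tx": 0, "ty": 0, "tz": -0.001, "turn": 0},
    {"tx": 0, "ty": 0, "tz": -0.001, "turn": 0},
    {"tx": 0, "ty": 0, "tz": -0.001, "turn": 0},
    {"tx": 0, "ty": 0, "tz": -0.001, "turn": 0},
  ],
)

```text
time_s: 11.35
position: [0.5426, -0.0029, 0.239]
tcp_rot: [[-0.185, 0.983, 0.002], [0.983, 0.185, -0.0], [-0.001, 0.002, -1.0]]
force: [-0.7, -0.0, 10.1]
opening: 0.18
```

Request:
play_rows(
  series=[
    {"tx": 0, "ty": 0, "tz": -0.0008, "turn": 0},
    {"tx": 0, "ty": 0, "tz": -0.0008, "turn": 0},
    {"tx": 0, "ty": 0, "tz": -0.0008, "turn": 0},
    {"tx": 0, "ty": 0, "tz": -0.0008, "turn": 0},
    {"tx": 0, "ty": 0, "tz": -0.0008, "turn": 0},
  ],
)

```text
time_s: 11.85
position: [0.5428, -0.0029, 0.2362]
tcp_rot: [[-0.185, 0.983, 0.003], [0.983, 0.185, -0.0], [-0.001, 0.002, -1.0]]
force: [-0.7, 0.8, 13.2]
opening: 0.181
```

Request:
play_rows(
  series=[
    {"tx": 0, "ty": 0, "tz": -0.0007, "turn": 0},
    {"tx": 0, "ty": 0, "tz": -0.0007, "turn": 0},
    {"tx": 0, "ty": 0, "tz": -0.0007, "turn": 0},
    {"tx": 0, "ty": 0, "tz": -0.0007, "turn": 0},
  ],
)

```text
time_s: 12.25
position: [0.5429, -0.0029, 0.2342]
tcp_rot: [[-0.185, 0.983, 0.003], [0.983, 0.185, -0.0], [-0.001, 0.003, -1.0]]
force: [-0.4, 0.3, 14.1]
opening: 0.179
```

```bash
python3 look.py 6
```

```text
12.25 [ 0.54287865 -0.00291541  0.23422591] [-0.4480269   0.33790989 14.12856599] [0.10835009 0.28029646 0.00927631] tilt [ 2.93695912e-03 -4.36314333e-04 -9.99995592e-01]
pred [ 0.54405487 -0.00294159  0.18570219] 0.1351259139098098
near/far 0 px [255. 209.] edge off mm 0.0 grad -8.4
0b px [226. 202.] edge off mm 0.0 grad -8.9
side1 px [223. 189.] edge off mm 0.5 grad -3.0
side1b px [237. 152.] edge off mm 4.5 grad -0.2
end2 px [247. 144.] edge off mm 1.5 grad -0.2
end2b px [274. 150.] edge off mm 3.0 grad -4.6
side3 px [279. 161.] edge off mm -5.0 grad -4.1
side3b px [268. 196.] edge off mm -0.5 grad -5.4
```

View pics/o6.png

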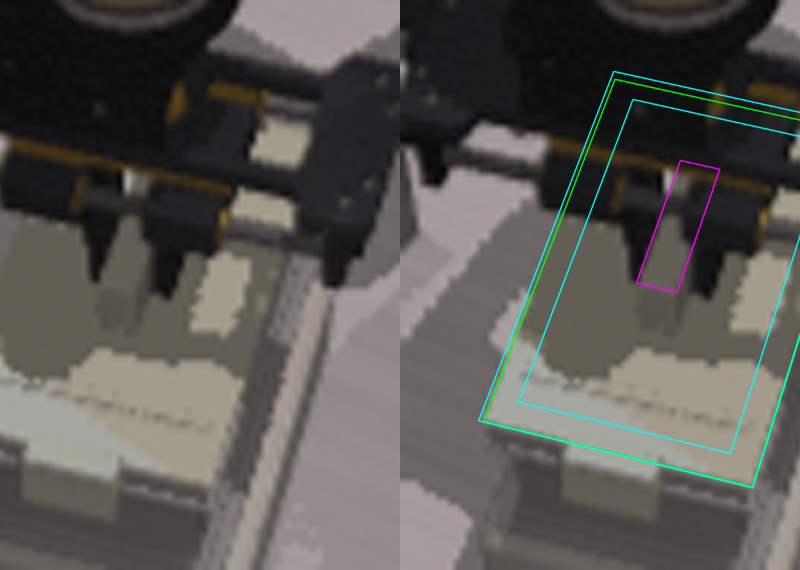

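Request:
play_rows(
  series=[
    {"tx": 0, "ty": 0, "tz": -0.0007, "turn": 0},
    {"tx": 0, "ty": 0, "tz": -0.0007, "turn": 0},
    {"tx": 0, "ty": 0, "tz": -0.0007, "turn": 0},
    {"tx": 0, "ty": 0, "tz": -0.0007, "turn": 0},
  ],
)

```text
time_s: 12.7
position: [0.543, -0.0029, 0.2323]
tcp_rot: [[-0.185, 0.983, 0.003], [0.983, 0.185, -0.0], [-0.001, 0.003, -1.0]]
force: [-1.4, 1.3, 16.4]
opening: 0.183
```

Request:
play_rows(
  series=[
    {"tx": 0, "ty": 0, "tz": -0.0006, "turn": 0},
    {"tx": 0, "ty": 0, "tz": -0.0006, "turn": 0},
    {"tx": 0, "ty": 0, "tz": -0.0006, "turn": 0},
    {"tx": 0, "ty": 0, "tz": -0.0006, "turn": 0},
  ],
)

```text
time_s: 13.1
position: [0.5431, -0.0029, 0.2306]
tcp_rot: [[-0.185, 0.983, 0.004], [0.983, 0.185, -0.001], [-0.001, 0.004, -1.0]]
force: [-0.9, 1.1, 16.9]
opening: 0.182
```

Request:
play_rows(
  series=[
    {"tx": -0.0003, "ty": 0, "tz": -0.0006, "turn": 0},
    {"tx": -0.0003, "ty": 0, "tz": -0.0006, "turn": 0},
    {"tx": 0, "ty": 0, "tz": -0.0006, "turn": 0},
  ],
)

```text
time_s: 13.4
position: [0.5428, -0.003, 0.2294]
tcp_rot: [[-0.185, 0.983, 0.004], [0.983, 0.185, -0.001], [-0.001, 0.004, -1.0]]
force: [-0.5, 0.1, 17.6]
opening: 0.183
```

Request:
play_rows(
  series=[
    {"tx": 0, "ty": 0, "tz": -0.0006, "turn": 0},
    {"tx": 0, "ty": 0, "tz": -0.0006, "turn": 0},
    {"tx": 0, "ty": 0, "tz": -0.0006, "turn": 0},
  ],
)

```text
time_s: 13.7
position: [0.5429, -0.0029, 0.2281]
tcp_rot: [[-0.185, 0.983, 0.005], [0.983, 0.185, -0.001], [-0.002, 0.004, -1.0]]
force: [-1.0, 1.6, 17.5]
opening: 0.182
```

Request:
play_rows(
  series=[
    {"tx": 0, "ty": 0, "tz": -0.0006, "turn": 0},
    {"tx": 0, "ty": 0, "tz": -0.0006, "turn": 0},
    {"tx": 0, "ty": 0, "tz": -0.0006, "turn": 0},
  ],
)

```text
time_s: 14.0
position: [0.543, -0.003, 0.2267]
tcp_rot: [[-0.185, 0.983, 0.005], [0.983, 0.185, -0.001], [-0.002, 0.005, -1.0]]
force: [-1.0, 1.2, 17.5]
opening: 0.183
```

Request:
play_rows(
  series=[
    {"tx": 0, "ty": 0, "tz": -0.0006, "turn": 0},
    {"tx": 0, "ty": 0, "tz": -0.0006, "turn": 0},
    {"tx": 0, "ty": 0, "tz": -0.0006, "turn": 0},
  ],
)

```text
time_s: 14.3
position: [0.5426, -0.003, 0.2235]
tcp_rot: [[-0.185, 0.983, 0.003], [0.983, 0.185, -0.0], [-0.001, 0.003, -1.0]]
force: [0.6, -1.1, 13.0]
opening: 0.183
```

```bash
python3 look.py 7
```

```text
14.3 [ 0.54263535 -0.00297045  0.22348178] [ 0.63252309 -1.05646636 13.00996278] [0.17010269 0.01227794 0.04865572] tilt [ 3.25077410e-03 -3.64334779e-04 -9.99994650e-01]
pred [ 0.5438304  -0.00299231  0.18562899] 0.12438177525902946
near/far 0 px [255. 211.] edge off mm 0.0 grad -7.2
0b px [226. 204.] edge off mm -0.5 grad -7.8
side1 px [223. 191.] edge off mm 0.5 grad -4.3
side1b px [237. 155.] edge off mm -4.0 grad 0.2
end2 px [248. 147.] edge off mm -3.5 grad 0.3
end2b px [274. 153.] edge off mm 0.5 grad -5.3
side3 px [278. 164.] edge off mm -2.0 grad -5.1
side3b px [268. 199.] edge off mm 0.0 grad -7.1
```

View pics/o7.png

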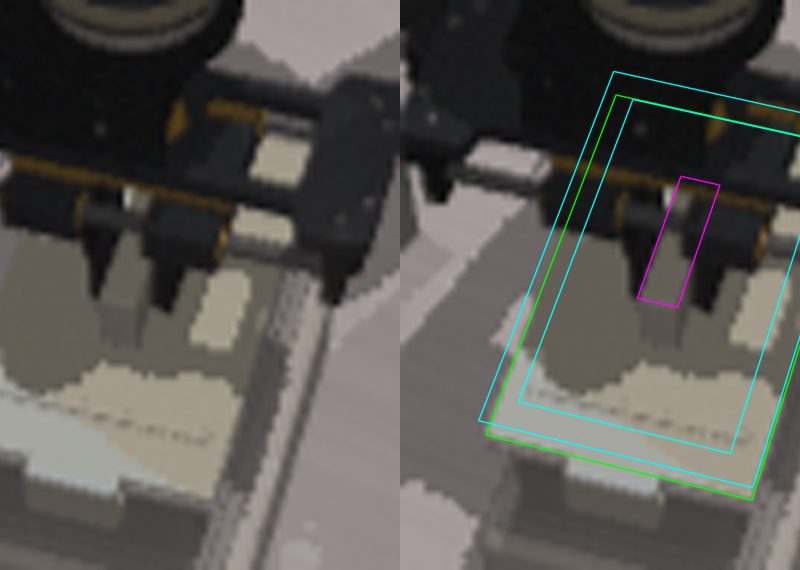

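Request:
play_rows(
  series=[
    {"tx": 0, "ty": 0, "tz": 0, "turn": 0},
    {"tx": 0, "ty": 0, "tz": 0, "turn": 0},
    {"tx": 0, "ty": 0, "tz": 0, "turn": 0},
    {"tx": 0, "ty": 0, "tz": 0, "turn": 0},
  ],
)

```text
time_s: 14.75
position: [0.5427, -0.003, 0.224]
tcp_rot: [[-0.185, 0.983, 0.003], [0.983, 0.185, -0.001], [-0.001, 0.003, -1.0]]
force: [1.6, 0.4, 12.7]
opening: 0.187
```

```bash
python3 look.py 8|head -2; python3 - <<'E'
from h import *
import cv2
s=cam("scene","8")
cv2.imwrite("pics/z8.png",cv2.resize(s["pixels"][185:245,210:285],None,fx=10,fy=10,interpolation=2))
E
```

```text
14.75 [ 0.54265777 -0.00298161  0.22396857] [ 1.61505793  0.44957759 12.72798473] [ 0.13636434  0.07646597 -0.00595398] tilt [ 3.29832964e-03 -5.09295240e-04 -9.99994431e-01]
pred [ 0.54385567 -0.00301216  0.18577714] 0.12486856647420799
```

View pics/z8.png

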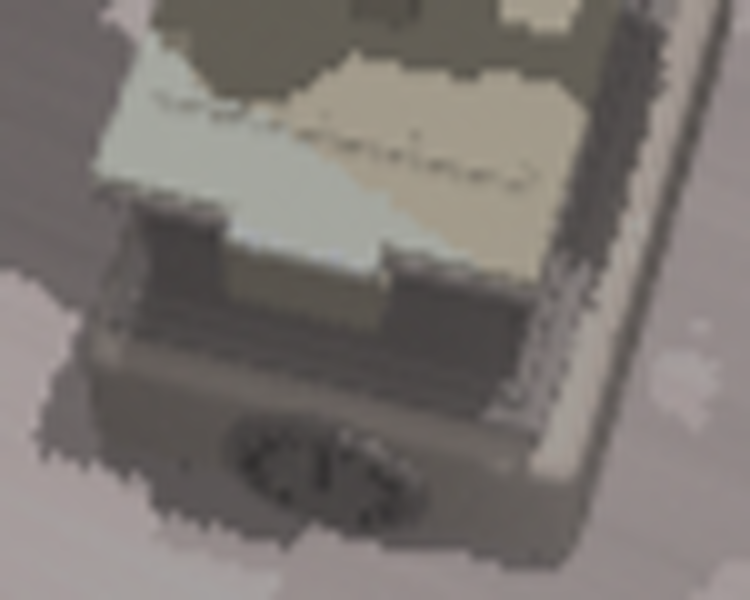

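Request:
play_rows(
  series=[
    {"tx": 0, "ty": 0, "tz": 0.0012, "turn": 0},
    {"tx": 0, "ty": 0, "tz": 0.0012, "turn": 0},
    {"tx": 0, "ty": 0, "tz": 0.0012, "turn": 0},
    {"tx": 0, "ty": 0, "tz": 0.0012, "turn": 0},
    {"tx": 0, "ty": 0, "tz": 0.0012, "turn": 0},
    {"tx": 0, "ty": 0, "tz": 0.0012, "turn": 0},
    {"tx": 0, "ty": 0, "tz": 0.0012, "turn": 0},
    {"tx": 0, "ty": 0, "tz": 0, "turn": 0},
    {"tx": 0, "ty": 0, "tz": 0, "turn": 0},
  ],
)

```text
time_s: 15.7
position: [0.5426, -0.003, 0.2298]
tcp_rot: [[-0.185, 0.983, 0.003], [0.983, 0.185, -0.0], [-0.001, 0.003, -1.0]]
force: [2.5, 0.7, 7.6]
opening: 0.181
```

Request:
play_rows(
  series=[
    {"tx": 0, "ty": 0, "tz": 0.0012, "turn": 0},
    {"tx": 0, "ty": 0, "tz": 0.0012, "turn": 0},
    {"tx": 0, "ty": 0, "tz": 0.0012, "turn": 0},
    {"tx": 0, "ty": 0, "tz": 0.0012, "turn": 0},
    {"tx": 0, "ty": 0, "tz": 0, "turn": 0},
    {"tx": 0, "ty": 0, "tz": 0, "turn": 0},
  ],
)

```text
time_s: 16.3
position: [0.5413, -0.0029, 0.233]
tcp_rot: [[-0.185, 0.983, -0.001], [0.983, 0.185, -0.0], [0.0, -0.001, -1.0]]
force: [1.3, 0.1, 3.2]
opening: 0.179
```

Request:
play_rows(
  series=[
    {"tx": 0, "ty": 0, "tz": 0.0012, "turn": 0},
    {"tx": 0, "ty": 0, "tz": 0.0012, "turn": 0},
    {"tx": 0, "ty": 0, "tz": 0.0012, "turn": 0},
    {"tx": 0, "ty": 0, "tz": 0, "turn": 0},
    {"tx": 0, "ty": 0, "tz": 0, "turn": 0},
    {"tx": 0, "ty": 0, "tz": 0, "turn": 0},
  ],
)

```text
time_s: 16.9
position: [0.5411, -0.0028, 0.2358]
tcp_rot: [[-0.185, 0.983, -0.001], [0.983, 0.185, 0.0], [0.0, -0.001, -1.0]]
force: [-0.9, 0.6, 1.7]
opening: 0.181
```

```bash
python3 look.py 9; python3 - <<'E'
from h import *
import cv2
s=cam("scene","9")
cv2.imwrite("pics/z9.png",cv2.resize(s["pixels"][175:235,210:285],None,fx=10,fy=10,interpolation=2))
E
```

```text
16.9 [ 0.54107528 -0.00280768  0.23582394] [-0.90769909  0.58646766  1.7153463 ] [-0.05960922  0.03742009  0.02929402] tilt [-1.20173385e-03  1.41216202e-04 -9.99999268e-01]
pred [ 0.54200318 -0.00279921  0.18582079] 0.13672394218826256
near/far 0 px [256. 208.] edge off mm -0.5 grad -7.3
0b px [227. 201.] edge off mm -0.5 grad -7.6
side1 px [223. 188.] edge off mm 1.0 grad -2.5
side1b px [237. 151.] edge off mm -6.0 grad -0.2
end2 px [248. 143.] edge off mm 4.0 grad -0.2
end2b px [275. 149.] edge off mm 3.5 grad -4.5
side3 px [279. 160.] edge off mm -4.5 grad -5.5
side3b px [268. 195.] edge off mm 0.0 grad -7.9
```

View pics/z9.png

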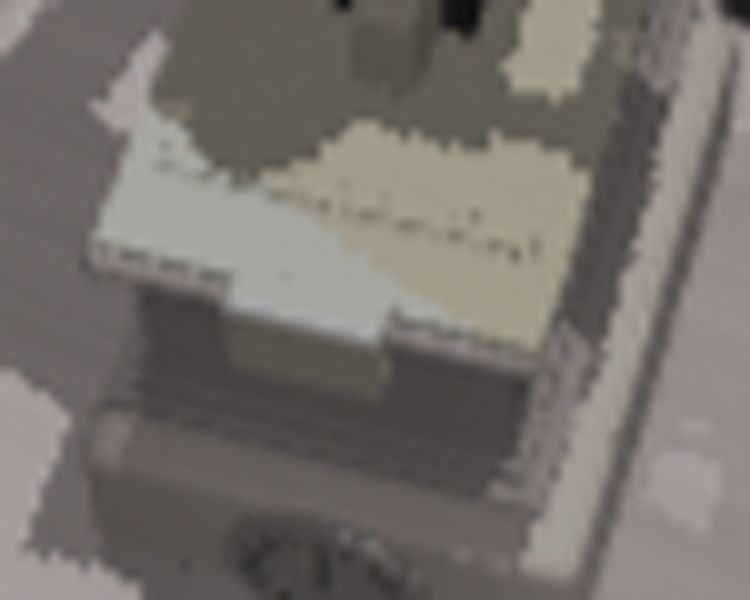

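Request:
play_rows(
  series=[
    {"tx": 0, "ty": 0, "tz": 0.0012, "turn": 0},
    {"tx": 0, "ty": 0, "tz": 0.0012, "turn": 0},
    {"tx": 0, "ty": 0, "tz": 0, "turn": 0},
    {"tx": 0, "ty": 0, "tz": 0, "turn": 0},
    {"tx": 0, "ty": 0, "tz": 0, "turn": 0},
  ],
)

```text
time_s: 17.45
position: [0.5413, -0.0028, 0.2378]
tcp_rot: [[-0.185, 0.983, -0.001], [0.983, 0.185, 0.0], [0.0, -0.001, -1.0]]
force: [-1.2, 0.2, 0.2]
opening: 0.184
```

Request:
play_rows(
  series=[
    {"tx": 0, "ty": 0, "tz": 0, "turn": 0},
    {"tx": 0, "ty": 0, "tz": 0, "turn": 0},
    {"tx": 0, "ty": 0, "tz": 0, "turn": 0},
    {"tx": 0, "ty": 0, "tz": 0, "turn": 0},
    {"tx": 0, "ty": 0, "tz": 0, "turn": 0},
    {"tx": 0, "ty": 0, "tz": 0, "turn": 0},
    {"tx": 0, "ty": 0, "tz": 0, "turn": 0},
    {"tx": 0, "ty": 0, "tz": 0, "turn": 0},
    {"tx": 0, "ty": 0, "tz": 0, "turn": 0},
    {"tx": 0, "ty": 0, "tz": 0, "turn": 0},
  ],
  gripper=1,
)

```text
time_s: 18.45
position: [0.5415, -0.0029, 0.2378]
tcp_rot: [[-0.185, 0.983, -0.0], [0.983, 0.185, 0.0], [0.0, -0.0, -1.0]]
force: [-0.1, -0.4, 0.2]
opening: 0.964
```

Request:
play_rows(
  series=[
    {"tx": 0, "ty": 0, "tz": 0.01, "turn": 0},
    {"tx": 0, "ty": 0, "tz": 0.03, "turn": 0},
    {"tx": 0, "ty": 0, "tz": 0.05, "turn": 0},
    {"tx": 0, "ty": 0.03, "tz": 0.04, "turn": 0},
    {"tx": 0, "ty": 0.055, "tz": 0, "turn": 0},
    {"tx": 0, "ty": 0.055, "tz": 0, "turn": 0},
    {"tx": 0, "ty": 0.055, "tz": 0, "turn": 0},
    {"tx": 0, "ty": 0.055, "tz": 0, "turn": 0},
    {"tx": 0, "ty": 0.055, "tz": 0, "turn": 0},
    {"tx": 0, "ty": 0.055, "tz": 0, "turn": 0},
  ],
)

```text
time_s: 19.45
position: [0.5412, 0.2869, 0.3426]
tcp_rot: [[-0.185, 0.983, 0.001], [0.983, 0.185, 0.0], [-0.0, 0.001, -1.0]]
force: [0.2, -0.9, 1.1]
opening: 1.001
```

```bash
python3 - <<'E'
from rig import vision,bot
from h import *
for n in ["top","scene"]: np.savez(f"{n}f.npz",**vision.capture(n))
t,s=cam("top","f"),cam("scene","f")
v=(.543,-.0037,.185); z=.140
R=[(rect(*v,z+.026,.172,.106),(0,255,0))]
A=overlay(t,R,222,125,85,115,4);B=overlay(s,R,205,130,85,115,4)
C=overlay(t,[],222,125,85,115,4);
cv2.imwrite("pics/f1.png",np.hstack([A,B]));cv2.imwrite("pics/f2.png",np.hstack([overlay(t,[],222,125,85,115,4),overlay(s,[],205,130,85,115,4)]))
E
```

```text
(no output)
```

View pics/f1.png

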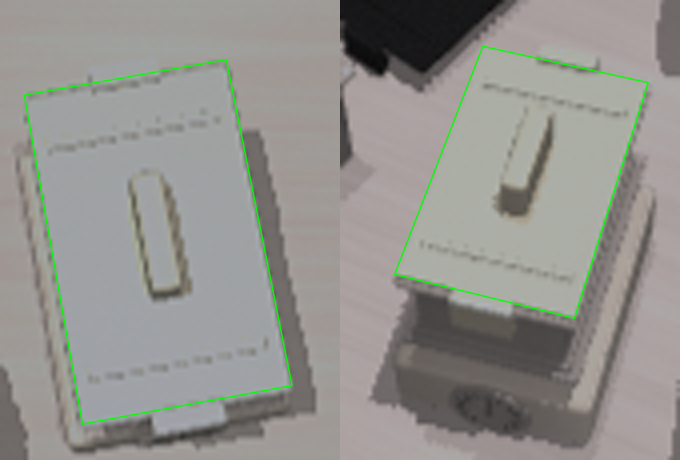

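View pics/f2.png

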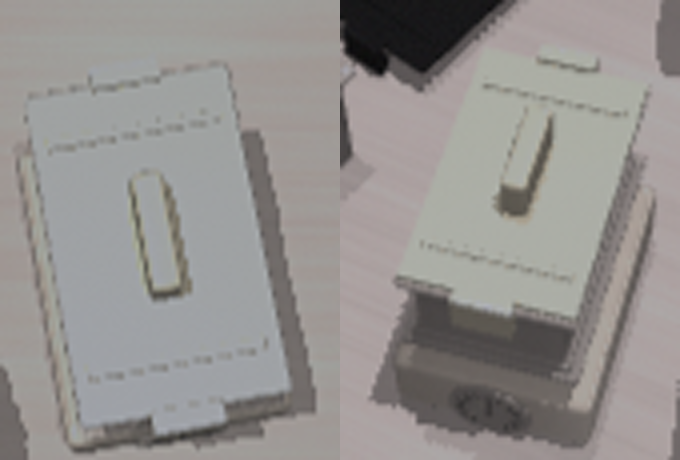

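```bash
python3 - <<'E'
from h import *
from scipy.optimize import minimize
from scipy.ndimage import map_coordinates
t,s=cam("top","f"),cam("scene","f")
def sc(v,c,d=.002):
    g=c["pixels"][:,:,1].astype(float)
    def ring(k):
        R=rect(v[0],v[1],v[2],v[3],.172+k,.106+k); P=np.concatenate([np.linspace(R[i]*.95+R[(i+1)%4]*.05,R[i]*.05+R[(i+1)%4]*.95,60) for i in range(4)])
        q=proj(c,P); return map_coordinates(g,[q[:,1],q[:,0]],order=1)
    return (ring(-2*d)-ring(2*d)).mean()
for nm,cs,fz in [("top",[t],0),("scene",[s],0),("both",[t,s],1)]:
  for z in ([.166] if not fz else [.160,.163,.166,.169,.172,.176]):
    v0=np.array([.543,-.0037,.185,z]); f=lambda u:-sum(sc(v0+np.r_[u*[.001,.001,.01],0],c) for c in cs)
    r=min((minimize(f,np.zeros(3),method="Nelder-Mead",options=dict(initial_simplex=np.vstack([np.zeros(3),np.eye(3)*a]))) for a in (2,-2,1)),key=lambda r:r.fun)
    print(nm,z,np.round(v0[:3]+r.x*[.001,.001,.01],4),round(-r.fun,2))
E
```

```text
top 0.166 [ 0.54   -0.0043  0.1876] 24.07
scene 0.166 [ 0.5436 -0.0031  0.1895] 20.92
both 0.16 [ 0.5406 -0.0045  0.1883] 51.26
both 0.163 [ 0.5411 -0.0041  0.1886] 46.76
both 0.166 [ 0.5409 -0.0039  0.1906] 39.22
both 0.169 [ 0.5397 -0.0037  0.192 ] 35.46
both 0.172 [ 0.5393 -0.0034  0.194 ] 33.19
both 0.176 [ 0.539  -0.0029  0.1929] 30.14
```

```bash
python3 - <<'E'
from h import *
a,b=cam("top","0"),cam("top","f")
cv2.imwrite("pics/f3.png",b["pixels"])
# bystander shift check by phase correlation on crops (the arm may hide some)
for n,(x,y) in dict(big=(378,196),jar=(204,110),crock=(317,106)).items():
    w=50 if n=="big" else 20
    A=a["pixels"][y-w:y+w,x-w:x+w,1].astype(np.float32);B=b["pixels"][y-w:y+w,x-w:x+w,1].astype(np.float32)
    print(n,cv2.phaseCorrelate(A,B))
E
```

```text
big ((-0.0062471572814146725, 0.0576267187177848), 0.9872445655822754)
jar ((-0.01900645711862481, -0.011453178100957473), 0.998324427306652)
crock ((0.010510898296267612, -0.01695952459700223), 0.9834939096868038)
```

```bash
python3 -c "
from rig import bot
s=bot.read_state();print(s['time_s'],s['force'],s['opening']);print(bot.hand_in())"
```

```text
19.55 [ 0.20982531 -1.27998433 -0.03031136] 0.998895748033795
the job is handed in; nothing more can be done
None
```

I gripped the white lid by its bar, set its plug in the pan's mouth and pressed it down in sub-millimetre steps until it clicked. I then eased off the scale, let go, moved clear and handed in at 19.6 s. The hand-in reported no verdict.

- **Press:** The force reading peaked at about 17.6 N, so the push on the pan was about 20 N once the lid's own weight is added. It then fell to 13 N as the lid dropped about 3 mm, which I took as the click. Only one drop was seen, so that both clips closed is inferred from the lid sitting home and level, not felt separately.
- **Home and level:** Both cameras show the lid's outline matching the predicted home position at both ends. The height fit agrees less well. It favours home or a few millimetres lower, which the rim would not allow, so I read it only as "not standing high".
- **Position:** The lid's direction is within about 0.005 rad of the pan's. The two cameras disagree on the offset along the lid's length: the scene camera gives about 0 mm and the top camera about −2.5 mm. The limit is 4 mm, and the plug has only 1.5 mm of play.
- **Bystanders:** The larger pan, the jar and the cup had moved less than 0.1 pixel in the top view, so they did not shift.
- **First move call:** My first move call was refused as invalid because its rows left out "tz"; nothing moved.

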